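Press a toy-box glue joint: lock the stop, four clicks, hold

TASK

On the little glue press, first lock the sliding stop by turning its red clamp knob clockwise as far as it goes, about a quarter turn. Then pull the ratchet lever round clockwise by its black handle for exactly four clicks, so that the orange pad presses the two wooden halves together against the locked stop. The lever springs back, so finish with the fingers still on the handle, holding the lever at the fourth click; never go on to the fifth, and leave the glue bottle, the screwdriver and the loose offcut alone.

Things in the scene. Friction and masses are not known exactly. Their poses are not given: they have to be found in the camera images.
- press: glue press fixed to the bench: plywood deck 110 x 360 x 18 mm lying along its own y. Origin: on the bench top, z up, 10 mm to the -y side of the deck's middle. Along +y from its -y end stand a blue ratchet head with the lever, the orange pad, the two wooden halves, and the aluminium sliding stop with the red knob
- stop (a joint): travel in m of the sliding stop along the press's +y (away from the halves); starts near 0, touching or nearly touching half_b. While the knob is loose it slides with about 2 N up to 0.008; with the knob locked a cam keeps it within about 1 mm of 0
- knob (a joint): turn of the clamp knob in rad, clockwise seen from above; starts loose at 0 to 0.25. The cam under it blocks the stop from 1.0 on (locked), hard end stop at 1.45. It needs about 0.12 N m and stays where it is left
- knob_grip (a point): point on the knob's vertical axis, in its grip bar, 82 mm above the bench. The red knob is a disc 44 mm across topped by an upright bar 44 mm long, 14 mm thick and 34 mm high (from 57 to 91 mm above the bench). At knob = 0 the bar lies along the press's y axis; the point's y axis follows the bar. The stop's face plate, 62 mm high, ends 74 mm from the knob's axis
- lever_pivot (a point): the lever's vertical axis, on the press at its own (0, -115 mm), 41 mm above the bench
- lever (a joint): turn of the lever, rad, clockwise from above; starts at 0 to 0.25. At 0 it points 0.75 rad anticlockwise of the press's -y axis. It swings freely to 0.3, then the pawl passes the crests of teeth 1 to 5 at 0.40, 0.60, 0.80, 1.00, 1.20 (one click each: about 2 N rise, then fall, at the handle). Hold at 1.10, the valley after tooth 4. Up to 7 N at the handle; springs back when let go
- handle: black round upright handle on the lever's end, 90 mm from the pivot axis; 22 mm in diameter, 58 mm tall, from 64 to 122 mm above the bench; it spins freely about its own axis, so the gripper need not turn with the lever. Origin: centre of its lower end
- handle_mid (a point): point on the handle's axis, 98 mm above the bench, where to grip it from above
- pad: orange sprung pad, 60 x 10 x 30 mm, on a steel ram that the lever drives along the press's +y, 12 mm per rad; spring 1.5 N/mm. It meets half_a at about lever = 0.35 and presses with about 9 N at the fourth click. Origin: 31 mm above the bench, 9 mm behind its pressing face
- half_a: loose half of a wooden toy box, 80 x 34 x 48 mm, 90 g, pale wood, on the deck next to the pad, about 4 mm from it. Origin: centre of its underside
- half_b: loose half of the box, 80 x 34 x 48 mm, 90 g, darker wood, between half_a (about 1.5 mm away) and the stop. Origin: centre of its underside; 35.5 mm from half_a's at the start, 34 mm when pressed together
- glue_bottle: yellow closed bottle, 52 mm across, 130 mm tall, on the bench to the right of the press; bystander. Origin: centre of its underside
- screwdriver: screwdriver with a red handle lying on the bench to the left of the press; bystander. Origin: on its axis
- offcut: wooden offcut 90 x 40 x 22 mm lying on the bench beyond the press; bystander. Origin: centre of its underside

How it is judged:
By the outcome, as a careful person would: the job done as asked, in the order asked, and still so for the second after the job is handed in, while the arm keeps its last pose, push and grip.
It also fails if it takes over 51 s, if anything falls off the work surface, if the arm or the gripper's body presses on something with over 40 N, if the wrist force passes 120 N, or if a joint passes its speed limit or range.

ROBOT

A 6-joint arm with a two-finger parallel gripper is mounted at the origin on the work surface. World frame = base frame: x ahead of the robot, y to its left, z up, the work surface at z = 0. Lengths are in m, angles in rad, forces in N, time in s.
With the tool pointing down it reaches from about 0.4 to 0.925 m from the base axis. Payload 3.4 kg.
Tool frame: the origin (TCP) lies at the very end of the fingers, on their centre line; the grasp point (between the pads) lies 19 mm behind it (bot.pinch_z is the distance from the TCP to the grasp point, in m); z points along the fingers, y is the line along which they close (so a half turn about z gives the same grasp; the last joint's range is limited). The gripper opens to 85 mm and grips with 20 to 120 N. Pads are 22 mm wide; open, the fingers measure 114 mm over their backs; the gripper's body (76 mm by 85 mm) begins 54 mm behind the grasp point. The pads swing forward as they close: fully open they stand 13 mm farther back than shut.
Start: joints at [1.141, 0.307, 1.506, -0, 1.328, -0.073], TCP at [0.201, 0.539, 0.231] pointing down, gripper open.
Joint ranges: [-3.12, 3.12], [-1.05, 2.28], [0.14, 2.33], [-1.42, 4.57], [0.1, 2.73], [-2.68, 2.68]. Speed limits (rad/s): [2.57, 2.57, 3.14, 3.14, 3.14, 3.14].

INTERFACE

Orientations are given as a unit quaternion [w, x, y, z].
In Python, from plant import bot, solver, grab_frame, calibration, hand_in gives the robot as it stands (bot), with the cameras as plain functions, the job as plain functions and the kinematics (solver). Calls block until the motion is done:
- bot.move_pose(position, orientation): joint-space move of the TCP to a pose.
- bot.move_l(position, attitude=None, speed=0.15): straight line of the TCP; attitude=None keeps the orientation; speed is the mean speed in m/s.
- bot.goto_joints(angles): joint-space move.
- bot.gripper_to(opening, effort=None): finger opening in m; effort is the grip in N (None keeps the last); returns when the fingers have stopped.
- bot.pause(seconds).
- solver.solve_ik(position, orientation): joint angles nearest the present ones, or None.
- bot.read_state(): the state.
- grab_frame(name): name is "scene" or "top"; returns the picture (400x640x3 uint8, red, green, blue); there is no depth.
- calibration(name): a dict with "mtx" (3x3 intrinsics, pixels), "dist" ([k1, k2, p1, p2, k3] as OpenCV has them; the pictures are not rectified), "R" (3x3) and "t" (3): a world point X has camera coordinates R X + t. Camera axes: x right, y down, z forward; pixel columns grow to the right and rows downward; lengths in m; the calibration is good to about 2 mm. A picture is of the moment at which its call begins. calibration takes no time and is no camera call.
A pose or a line that the arm cannot do raises bot.IKError and nothing moves.
- hand_in(): hands the job in; it is judged then, once.
The state is a dict: "time": time; "joint_pos": joint angles; "joint_vel": joint speeds; "joint_torque": joint torques, N m; "ee_pos": TCP position; "ee_rot": TCP orientation; "force": force on the tool from outside, world axes, zero at the start; "wrist_torque": the same for the moment, N m; "opening": finger opening in m; "grasp_force": force on a finger pad.
Only numpy, scipy, OpenCV 4.12 (cv2) and the standard library are available. Lean on these libraries where they do the work, as an engineer would, in place of code of your own. Each camera call takes 0.05 s, during which the arm holds its last target. There are 200 camera calls.

## Working session

There is one attempt and no reset: what is moved stays moved. The work goes in short steps, each a Python script; the robot and the scene stay as the last script left them, time stands still between calls to the robot, and variables do not carry over. Pictures are saved under pics/ and viewed, at most 10 in all, crops included, and the job is handed in when it is done.

```bash
mkdir -p pics; ls
python3 - <<'E'
from plant import bot, solver, grab_frame, calibration, hand_in
import cv2
for n in("scene","top"):
    cv2.imwrite(f"pics/{n}0.png",grab_frame(n)[:,:,::-1])
    c=calibration(n); print(n,c)
s=bot.read_state();print(s["time"],s["ee_pos"],s["ee_rot"],s["opening"],bot.pinch_z)
E
```

```text
pics
plant.py
scene {'mtx': array([[477.44485078,   0.        , 317.35098756],
       [  0.        , 477.44485078, 196.84599386],
       [  0.        ,   0.        ,   1.        ]]), 'dist': array([-0.10824367,  0.        ,  0.        ,  0.        ,  0.        ]), 'R': array([[-0.52835609,  0.84900389,  0.00567875],
       [ 0.68169718,  0.42820498, -0.59323642],
       [-0.50609169, -0.30956888, -0.80500826]]), 't': array([ 0.34250261, -0.3374649 ,  1.70084062])}
top {'mtx': array([[384.75053847,   0.        , 322.42653022],
       [  0.        , 384.75053847, 192.83615344],
       [  0.        ,   0.        ,   1.        ]]), 'dist': array([-0.01650716,  0.        ,  0.        ,  0.        ,  0.        ]), 'R': array([[-0.00418172, -0.99980713, -0.01918883],
       [-0.99075773,  0.00674399, -0.13547558],
       [ 0.13557886,  0.01844496, -0.99059485]]), 't': array([0.01426039, 0.58433783, 1.28783651])}
0.1 [0.20059933 0.53821211 0.23048177] [-2.31527224e-04  1.77449037e-01  9.84129561e-01 -8.90242735e-04] 0.08579157335420849 0.0187
```

View pics/scene0.png

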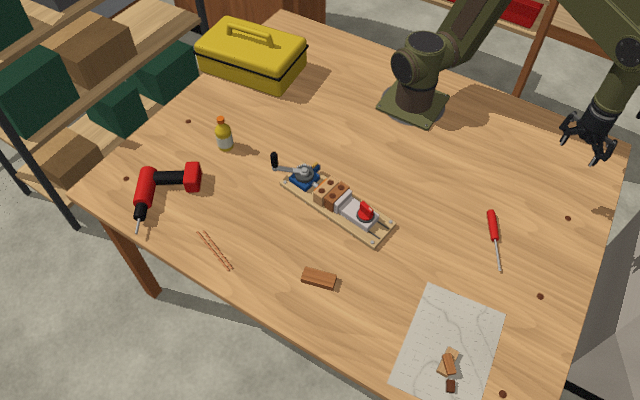

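View pics/top0.png

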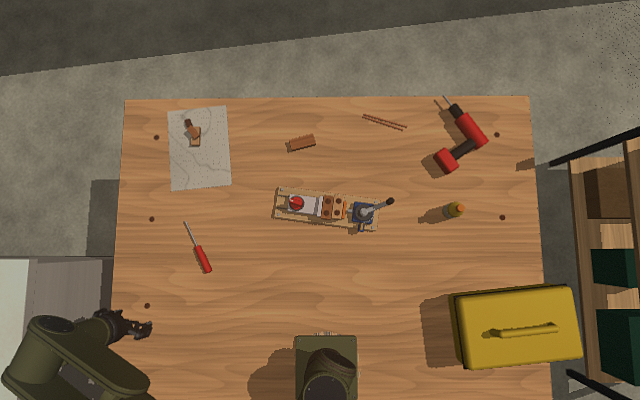

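The press sits near pixel (325,210) in the top view, with the knob at (296,203) and the handle at (390,201). In the scene view the knob is at (366,211) and the handle at (274,160). Next I'll zoom in on both.

Run:
```python
import cv2
a=cv2.imread("pics/top0.png")[175:245,265:405]; cv2.imwrite("pics/topc.png",cv2.resize(a,None,fx=5.7,fy=5.7,interpolation=cv2.INTER_CUBIC))
a=cv2.imread("pics/scene0.png")[145:255,260:405]; cv2.imwrite("pics/scenec.png",cv2.resize(a,None,fx=5,fy=5,interpolation=cv2.INTER_CUBIC))
```

```text
(no output)
```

View pics/topc.png

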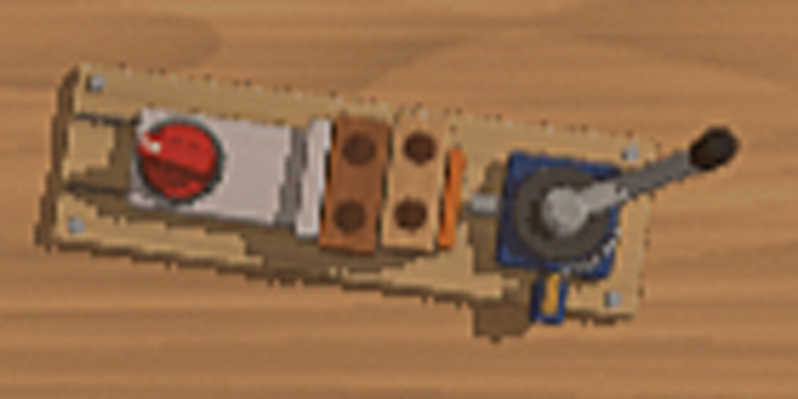

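View pics/scenec.png

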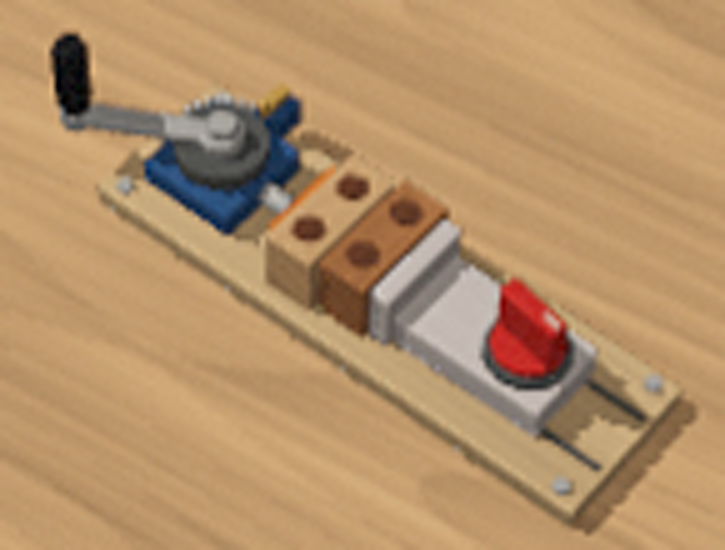

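The close-ups show the deck corners, the knob (top crop (180,160), scene crop (530,320)) and the handle (top crop (714,147), scene crop (70,75)). I'll fit the press pose, knob position and lever angle to these.

```bash
cat > fit.py <<'E'
import numpy as np,cv2
from plant import bot, solver, grab_frame, calibration, hand_in
C={n:calibration(n) for n in("scene","top")}
def proj(n,P):
    c=C[n]; return cv2.projectPoints(np.atleast_2d(np.float64(P)),cv2.Rodrigues(c["R"])[0],c["t"],c["mtx"],c["dist"])[0][:,0]
def w(p,q):  # press -> world
    c,s=np.cos(p[2]),np.sin(p[2]); return np.array([p[0]+c*q[0]-s*q[1],p[1]+s*q[0]+c*q[1],q[2]])
def handle(L,z): # lever angle, press frame
    a=-np.pi/2+.75-L; return [.09*np.cos(a),-.115+.09*np.sin(a),z]
E
python3 - <<'E'
from fit import *
from scipy.optimize import least_squares
T=lambda u,v:("top",((u+.5)/5.7-.5+265,(v+.5)/5.7-.5+175))
S=lambda u,v:("scene",((u+.5)/5-.5+260,(v+.5)/5-.5+145))
def bar(p,s): return [-s*.022*np.sin(-p[5]),p[4]+s*.022*np.cos(p[5]),.091]
obs=[(T(82,65),lambda p:[.055,.19,.018]),(T(56,240),lambda p:[-.055,.19,.018]),(T(655,150),lambda p:[.055,-.17,.018]),(T(632,318),lambda p:[-.055,-.17,.018]),
(S(572,515),lambda p:[.055,.19,.018]),(S(683,392),lambda p:[-.055,.19,.018]),(S(98,188),lambda p:[.055,-.17,.018]),
(S(70,40),lambda p:handle(p[3],.122)),(S(75,120),lambda p:handle(p[3],.064)),(T(714,147),lambda p:handle(p[3],.1)),
(T(180,162),lambda p:[0,p[4],.06]),(S(511,287),lambda p:bar(p,-1)),(S(557,325),lambda p:bar(p,1))]
f=lambda p:np.concatenate([proj(o[0],w(p,g(p)))[0]-o[1] for o,g in obs])
r=least_squares(f,[.5,0,0,.1,.1,.1],loss="soft_l1",x_scale=[.1,.1,.1,.1,.1,.1])
print(r.x.round(4)); print(f(r.x).reshape(-1,2).round(2))
p=r.x;np.save("p.npy",p)
print("knob",w(p,[0,p[4],.082]),"handle",w(p,handle(p[3],.098)),w(p,handle(1.1,.098)),"pivot",w(p,[0,-.115,.041]))
E
```

```text
[ 0.5324 -0.0147 -0.1455  0.2069  0.1142  0.2012]
[[-0.21 -0.45]
 [-0.56 -0.29]
 [ 0.9  -1.31]
 [ 1.07  0.54]
 [ 0.29  0.12]
 [ 0.58 -0.49]
 [ 0.11 -0.57]
 [ 0.1   1.36]
 [ 0.39 -1.84]
 [ 0.18 -0.27]
 [ 0.48 -0.46]
 [-0.4  -1.23]
 [ 0.97  1.39]]
knob [0.54899772 0.09826785 0.082     ] handle [ 0.55062843 -0.21144135  0.098     ] [ 0.47298757 -0.20763926  0.098     ] pivot [ 0.51577839 -0.12846259  0.041     ]
```

```bash
cat >> fit.py <<'E'
from scipy.spatial.transform import Rotation as R
p=np.load("p.npy")
def quat(a): # tool down, tool y at world heading a
    y=np.array([np.cos(a),np.sin(a),0]); z=np.array([0,0,-1.])
    q=R.from_matrix(np.c_[np.cross(y,z),y,z]).as_quat(); return q[[3,0,1,2]]
def kq(k,flip): return quat(p[2]-k+np.pi*flip)
E
python3 - <<'E'
from fit import *
K=w(p,[0,p[4],.063])
for fl in(0,1):
    for k in(.2,.8,1.5): print(fl,k,solver.solve_ik(K,kq(k,fl)))
for fl in(0,1):
  for L in(.2,1.1): print("h",fl,solver.solve_ik(w(p,handle(L,.079)),quat(p[2]-.35+np.pi*fl)))
print(bot.read_state()["time"])
E
```

```text
0 0.2 [ 1.01382134e-01  4.61407720e-01  1.75129784e+00 -4.44089210e-16
  9.28887092e-01  4.46861683e-01]
0 0.8 [ 1.01382134e-01  4.61407720e-01  1.75129784e+00 -4.44089210e-16
  9.28887092e-01  1.04686168e+00]
0 1.5 [ 1.01382134e-01  4.61407720e-01  1.75129784e+00 -4.44089210e-16
  9.28887092e-01  1.74686168e+00]
1 0.2 None
1 0.8 [ 1.01382134e-01  4.61407720e-01  1.75129784e+00 -4.44089210e-16
  9.28887092e-01 -2.09473097e+00]
1 1.5 [ 1.01382134e-01  4.61407720e-01  1.75129784e+00 -4.44089210e-16
  9.28887092e-01 -1.39473097e+00]
h 0 [-4.37459642e-01  4.76658641e-01  1.66307680e+00 -4.44089210e-16
  1.00185721e+00  5.80199071e-02]
h 0 [-4.95450602e-01  3.95067639e-01  1.82440222e+00 -4.44089210e-16
  9.22122791e-01  2.89467964e-05]
h 1 None
h 1 None
0.1
```

Run:
```python
from fit import *
k0=p[5]; K=w(p,[0,p[4],.063])
bot.move_pose(K+[0,0,.09],kq(k0,0)); bot.gripper_to(.06,40)
bot.move_l(K,speed=.1); s=bot.read_state(); print(s["time"],s["force"].round(1))
bot.gripper_to(0,40); s=bot.read_state(); print(s["time"],s["opening"],s["grasp_force"],s["force"].round(1),s["wrist_torque"].round(2))
cv2.imwrite("pics/g.png",cv2.resize(grab_frame("scene")[100:260,260:460,::-1],None,fx=3,fy=3))
```

```text
3.5667 [-0.3  0.6 -0.2]
4.0417 0.013242445167372385 40.951058864593506 [-1.5  0.5  6. ] [0.06 0.23 0.08]
```

View pics/g.png

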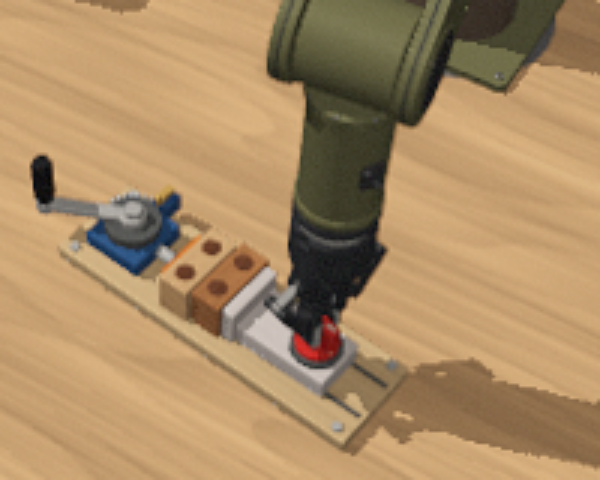

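The fingers are closed on the red bar (opening 13 mm, crop (315,335)) and the halves and stop look undisturbed. Next I'll turn the knob while watching the torque.

Run:
```python
from fit import *
k0=p[5]; K=w(p,[0,p[4],.063])
for q in([.0,p[4],.091],[.007,p[4],.063]): print(((proj("scene",w(p,q))[0]-[260,100])*3).round())
b=bot.read_state()["wrist_torque"][2]
for k in np.arange(k0+.1,1.7,.1):
    bot.move_pose(K,kq(k,0)); s=bot.read_state(); t=s["wrist_torque"][2]-b
    print(round(k,2),round(t,2),s["force"].round(1),round(s["time"],1))
    if abs(t)>.6 or np.abs(s["force"]).max()>25: break
cv2.imwrite("pics/g2.png",cv2.resize(grab_frame("scene")[100:260,260:460,::-1],None,fx=3,fy=3))
```

```text
[320. 318.]
[313. 339.]
0.3 -0.21 [-1.9  1.   5.4] 4.3
0.4 -0.19 [-2.3  0.7  5.9] 4.6
0.5 -0.24 [-2.4  0.1  6.2] 4.8
0.6 -0.18 [-2.6  1.1  6.6] 5.1
0.7 -0.26 [-1.6  0.5  5.6] 5.3
0.8 -0.23 [-1.7  1.5  6.5] 5.6
0.9 -0.22 [-2.7  0.1  5.6] 5.8
1.0 -0.18 [-2.2  0.9  5.9] 6.1
1.1 -0.2 [-1.9  0.8  5.8] 6.3
1.2 -0.22 [-2.3  1.1  6.4] 6.6
1.3 -0.21 [-2.8  1.5  5.3] 6.8
1.4 -0.18 [-2.7  1.3  6. ] 7.1
1.5 0.72 [-3.2  2.4  6.1] 7.3
```

Run:
```python
from fit import *
K=w(p,[0,p[4],.063])
bot.gripper_to(.05); bot.move_l(K+[0,0,.1],speed=.15)
H=w(p,handle(p[3],.079)); q=quat(p[2]-.35)
bot.move_pose(H+[0,0,.09],q); s=bot.read_state(); print(s["time"],s["force"].round(1))
a=grab_frame("scene")[100:260,240:440,::-1]; b=grab_frame("top")[160:260,240:440,::-1]
cv2.imwrite("pics/k.png",cv2.resize(np.vstack([a,b]),None,fx=2.3,fy=2.3,interpolation=cv2.INTER_CUBIC))
```

```text
10.1417 [ 0.8  0.3 -0.3]
```

View pics/k.png

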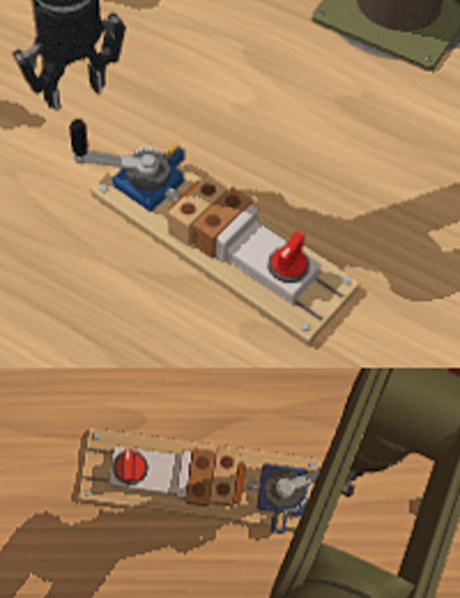

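The bar now lies across the press (top half, (130,465)), so the knob is locked. The gripper is above the handle at (79,135). Now I'll grip it and pull, logging forces.

Run:
```python
from fit import *
L0=p[3]
bot.gripper_to(.06); bot.move_l(w(p,handle(L0,.079)),speed=.1)
s=bot.read_state(); print(s["time"],s["force"].round(1))
bot.gripper_to(0,50); s=bot.read_state(); f0=s["force"]
print(s["time"],s["opening"],s["grasp_force"],f0.round(1))
c,sn=np.cos(p[2]),np.sin(p[2])
for L in np.arange(L0+.02,.71,.02):
    bot.move_l(w(p,handle(L,.079)),speed=.05)
    s=bot.read_state(); a=-np.pi/2+.75-L+p[2]
    t=np.array([np.sin(a),-np.cos(a)]); r=np.array([np.cos(a),np.sin(a)]); f=(s["force"])[:2]
    print(round(L,3),"tang",round(f@t,2),"rad",round(f@r,2),round(s["force"][2],1),round(s["time"],1))
    if np.abs(s["force"]-f0).max()>20: break
```

```text
11.5583 [ 0.2 -0.5 -0.3]
11.9917 0.020446803942831708 48.70437809840951 [-0.6  0.4  4.5]
0.227 tang -0.44 rad -1.01 5.5 12.2
0.247 tang -1.41 rad -1.25 4.7 12.5
0.267 tang -0.4 rad -2.31 5.2 12.7
0.287 tang -0.94 rad -1.75 5.3 13.0
0.307 tang -2.42 rad -1.21 6.3 13.2
0.327 tang -3.85 rad -3.15 4.8 13.5
0.347 tang -5.07 rad -2.36 5.3 13.7
0.367 tang -4.34 rad -2.7 5.7 14.0
0.387 tang -2.17 rad -2.6 5.9 14.2
0.407 tang -3.23 rad -2.76 7.1 14.5
0.427 tang -1.91 rad -2.65 7.3 14.7
0.447 tang -0.58 rad -2.4 6.8 15.0
0.467 tang -1.74 rad -3.04 6.8 15.2
0.487 tang -1.42 rad -2.44 6.6 15.5
0.507 tang -2.3 rad -3.48 6.1 15.7
0.527 tang -3.49 rad -3.62 4.8 16.0
0.547 tang -5.66 rad -4.09 2.8 16.2
0.567 tang -4.78 rad -4.85 3.8 16.5
0.587 tang -3.87 rad -3.77 5.0 16.7
0.607 tang -3.17 rad -3.94 5.6 17.0
0.627 tang -3.07 rad -3.73 4.8 17.2
0.647 tang -1.84 rad -3.99 6.3 17.5
0.667 tang -2.13 rad -3.52 5.5 17.7
0.687 tang -2.86 rad -4.76 6.5 18.0
0.707 tang -2.92 rad -4.12 5.7 18.2
```

Clicks 1 and 2 show clearly (peaks near 0.35 and 0.55). I'll continue past 3 and 4.

Run:
```python
from fit import *
for L in np.arange(.727,1.08,.02):
    bot.move_l(w(p,handle(L,.079)),speed=.05)
    s=bot.read_state(); a=-np.pi/2+.75-L+p[2]
    t=np.array([np.sin(a),-np.cos(a)]); r=np.array([np.cos(a),np.sin(a)]); f=(s["force"])[:2]
    print(round(L,3),"tang",round(f@t,2),"rad",round(f@r,2),round(s["force"][2],1),round(s["time"],1))
    if np.abs(s["force"]).max()>25: break
print(s["opening"],s["ee_pos"]-w(p,handle(L,.079)))
a=grab_frame("scene")[130:230,250:390,::-1]; cv2.imwrite("pics/l.png",cv2.resize(a,None,fx=5.5,fy=5.5,interpolation=cv2.INTER_CUBIC))
```

```text
0.727 tang -4.29 rad -5.8 4.6 18.5
0.747 tang -6.16 rad -4.33 3.2 18.7
0.767 tang -6.56 rad -6.08 2.1 19.0
0.787 tang -5.74 rad -6.13 3.4 19.2
0.807 tang -4.7 rad -5.57 4.2 19.5
0.827 tang -4.26 rad -5.49 2.7 19.7
0.847 tang -3.13 rad -4.25 4.5 20.0
0.867 tang -3.21 rad -4.43 5.0 20.2
0.887 tang -3.48 rad -5.26 5.2 20.5
0.907 tang -3.65 rad -4.48 4.4 20.7
0.927 tang -4.46 rad -5.38 3.3 21.0
0.947 tang -5.82 rad -5.34 1.9 21.2
0.967 tang -7.5 rad -5.91 -0.5 21.5
0.987 tang -7.56 rad -5.94 0.3 21.7
1.007 tang -6.22 rad -6.33 1.0 22.0
1.027 tang -5.42 rad -5.5 1.0 22.2
1.047 tang -4.77 rad -5.51 1.8 22.5
1.067 tang -4.1 rad -4.78 1.4 22.7
0.020422815703565623 [ 0.00295668 -0.00052251  0.00062063]
```

View pics/l.png

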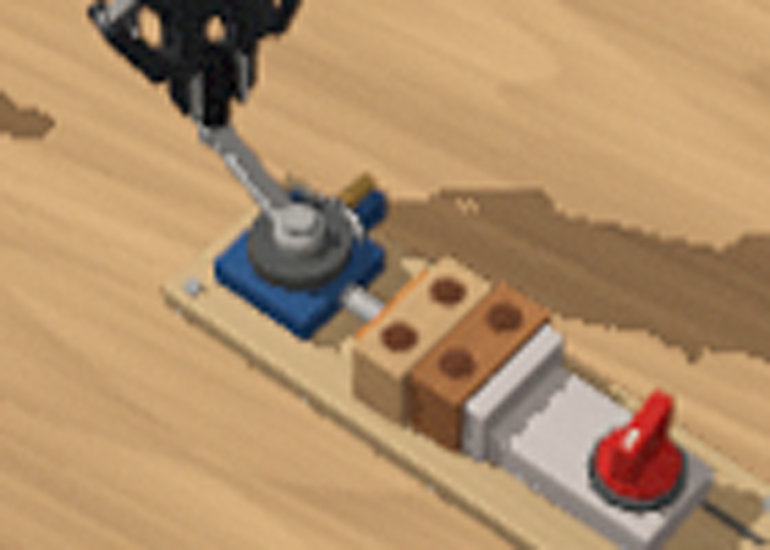

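Four force peaks have passed and the fourth fall is complete. The picture shows the fingers on the handle (210,120), the halves pressed against the stop and the knob across the press. I'll move to the middle of the valley, hold there and hand in.

Run:
```python
from fit import *
for L in(1.08,1.095):
    bot.move_l(w(p,handle(L,.079)),speed=.05)
for i in range(2):
    bot.pause(.5); s=bot.read_state(); d=R.from_euler("z",-p[2]).apply(s["ee_pos"]-w(p,[0,-.115,0]))
    print(s["time"],s["force"].round(1),s["opening"],"L from tcp",(-np.pi/2+.75-np.arctan2(d[1],d[0])).round(3), np.hypot(*d[:2]))
ok=abs(s["force"][0])<12
if ok: print(hand_in())
```

```text
23.7917 [7.5 3.2 3.1] 0.020829974944171513 L from tcp 1.063 0.08917032479755077
24.2917 [6.6 3.7 2.8] 0.02074822391885928 L from tcp 1.063 0.08915155406879643
the job is handed in; nothing more can be done
None
```

I turned the red knob to its end stop, then pulled the lever through four clicks, counted from four force peaks. The gripper holds the handle in the valley after the fourth click (lever about 1.06–1.1 rad), and the job was handed in at about 24 s; no verdict came back.

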